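# Close, switch on and feed a label printer

### The job

The parcel counter's label printer has just been given a new roll and its lid still stands half open. With closed fingers, push the lid down until it is fully shut, then switch the printer on by pressing the raised half of its power rocker right down, then press the large round feed key all the way in and let it spring back. Keep off the small oblong cancel key beside it, pick nothing up, and leave everything else on the counter where it stands.

Things in the scene. Friction and masses are not known exactly. Their poses are not given: they have to be found in the camera images.
- printer: Desktop label printer, pale grey box, 230 mm deep (its x), 180 wide (y), 150 high with lid shut; does not move. Origin: centre of its underside, on the counter. x points from its front (facing the robot) to its back, y to its left as the robot sees it. The front 58 mm is a level panel 105 mm high; at x = -86 mm on it stand rocker (y +50), cancel key (y -5), feed key (y -55). Behind it is the lid.
- lid (a joint): Angle of the printer's lid in rad: 0 fully shut, grows as it opens (starts half open, 0.45 to 0.7). A friction hinge: the lid stays where it is left and takes about 1 to 3 N at its front edge to push down; stops hard at 0. Push it round its arc, to the printer's front as well as down: straight down on the edge of the steep lid can jam.
- lid_hinge (a point): Middle of the lid's hinge axis, at the back of the printer (printer frame x = +100 mm, z = 95 mm). The axis runs along the printer's y.
- lid_edge (a point): Middle of the lid's upper front edge; moves with the lid. The lid's top is a flat plate 180 mm wide; shut, it lies level 55 mm above the hinge axis (150 mm above the counter) and runs from this edge, 155 mm in front of the axis, to 12 mm behind it. Shut, the lid's front wall rises 31 mm behind the key centres.
- rocker (a joint): Power rocker in rad: 0 = off (as it starts), 0.4 = on. It snaps over its middle and stays at either end; a push of about 2 to 5 N on the raised half throws it.
- rocker_face (a point): Near the middle of the raised half's face; moves with the rocker. Black rocker 36 mm long (printer's y), 20 wide: two flat faces 18 mm long in a V, pivot at the V, 111 mm above the counter. Off: the right face (next to the cancel key) is level, the left one (+y, this point) slopes up outwards to 118 mm. On: the left face is level at 111 mm. Bezel around it 108 mm above the counter.
- feed (a joint): Travel of the feed key in m: 0 = out, 0.0045 = fully in. Springs back; 2 N to start it, 4.5 N fully in.
- feed_top (a point): Centre of the top of the round feed key, 24 mm across, 8 mm proud of the panel (113 mm above the counter); pressed straight down; moves with the key.
- cancel (a joint): Travel of the cancel key in m: 0 = out; not to be pressed.
- cancel_top (a point): Centre of the top of the small oblong cancel key, 16 mm (printer's y) by 8 mm, 7 mm proud of the panel, 50 mm from the feed key's centre.
- scale: Parcel scale, fixed: 220 x 190 mm, 45 mm high with a steel platform. Origin: centre of its underside. A bystander.
- small_parcel: Bystander: carton 120 x 90 x 60 mm high lying on the scale. Origin: centre of its underside.
- box_cutter: Bystander: closed box cutter 170 x 26 x 14 mm lying just in front of the printer. Origin: centre of its underside.
- date_stamp: Bystander: rubber hand stamp 46 x 34 mm, 74 mm high, standing between printer and scale. Origin: centre of its underside.
- label_roll: Bystander: spare roll of labels on end, 84 mm across, 104 mm high, to one side. Origin: centre of its underside.
- mug: Bystander: mug 80 mm across, 95 mm high, to one side. Origin: centre of its underside.
- tape_dispenser: Bystander: desk tape dispenser 60 x 150 mm, 98 mm high, at the side of the counter. Origin: centre of its underside.
- scanner: Bystander: hand-held code reader lying on the counter, about 180 x 65 mm, 55 mm high. Origin: on its underside.

How it is judged (in metres and radians):
On the way, in this order (a step that is already met when the one before it is completed fails the run):
1. the lid is fully shut (value of joint lid below 0.04 rad and value of joint rocker below 0.1 rad and value of joint feed below 0.001 m), for 0.2 s.
2. the power rocker is thrown to on (value of joint rocker above 0.33 rad and value of joint lid below 0.04 rad), for 0.2 s.
3. the feed key is pressed all the way in (all of step 2 and value of joint feed above 0.0036 m), for 0.1 s.
At the end, for the whole second after the job is handed in: Lid shut to within 0.04 rad (6 mm at its edge), rocker on (over 0.33 rad), feed and cancel keys out (under 1 mm), every bystander at rest within 20 mm of where it began (all of step 2 and value of joint each of feed, cancel below 0.001 m and distance of each of small_parcel, box_cutter, date_stamp, label_roll, mug, tape_dispenser, scanner from where it was at the start of the episode below 0.02 m and linear speed of each of small_parcel, box_cutter, date_stamp, label_roll, mug, tape_dispenser, scanner below 0.02 m/s); the robot touches nothing.
It fails at once if the printer is switched on while its lid is open (value of joint rocker above 0.2 rad and value of joint lid above 0.06 rad).
It fails at once if the feed key is pressed before the lid is shut and the printer on (value of joint feed above 0.002 m and (value of joint lid above 0.06 rad or value of joint rocker below 0.2 rad)).
It fails at once if the cancel key is pressed (value of joint cancel above 0.002 m).
It fails at once if the lid is lifted further open (value of joint lid above 1 rad).
It fails at once if a bystander is lifted, carried or knocked out of place (distance of any of small_parcel, box_cutter, date_stamp, label_roll, mug, tape_dispenser, scanner from where it was at the start of the episode above 0.025 m).
It also fails if it takes over 48 s, if anything falls off the work surface, if the arm or the gripper's body presses on something with over 40 N, if the wrist force passes 120 N, or if a joint passes its speed limit or range.

### The arm

A 6-joint arm with a two-finger parallel gripper is mounted at the origin on the work surface. World frame = base frame: x ahead of the robot, y to its left, z up, the work surface at z = 0. Lengths are in mm, angles in rad, forces in N, time in s.
With the tool pointing down it reaches from about 325 to 875 mm from the base axis. Payload 4.4 kg.
Tool frame: the origin (TCP) lies on the centre line of the jaws, within the pads' length; the fingertips stand ahead of it and the grasp point (between the pads) lies 6 mm ahead of it (ctrl.tcp_to_tips is the z of the fingertips in the tool frame, in mm); z points along the fingers, y is the direction in which the jaws open and shut (so a half turn about z gives the same grasp; the last joint's range is limited). The gripper opens to 85 mm and grips with 20 to 120 N. Pads are 22 mm wide; open, the fingers measure 114 mm over their backs; the gripper's body (76 mm by 85 mm) begins 54 mm behind the grasp point. The pads swing forward as they close: fully open they stand 13 mm farther back than shut.
Start: joints at [0.951, 0.207, 1.542, -0, 1.393, -0.15], TCP at [260.317, 512.701, 256.282] pointing down, gripper open.
Joint ranges: [-2.73, 2.73], [-0.86, 2.22], [0.23, 2.46], [-1.11, 4.25], [0.08, 2.63], [-2.82, 2.82]. Speed limits (rad/s): [2.79, 2.79, 3.14, 3.14, 3.14, 3.14].

### API

Orientations are given as a 3x3 rotation matrix whose columns are the frame's x, y, z axes.
In Python, from plant import ctrl, sensors, optics gives the robot as it stands. Calls block until the motion is done:
- ctrl.move_ptp(position, orientation): joint-space move of the TCP to a pose.
- ctrl.move_l(position, rot=None, vel=150, threshold=None): straight line of the TCP; rot=None keeps the orientation; vel is the mean speed in mm/s. With threshold (N) it stops when the force on the tool has changed by that much, and returns True; else False.
- ctrl.set_joints(angles): joint-space move.
- ctrl.gripper_to(opening, force=None): finger opening in mm; force is the grip in N (None keeps the last); returns when the fingers have stopped.
- ctrl.hold(seconds).
- ctrl.solve_ik(position, orientation): joint angles nearest the present ones, or None.
- sensors.read_state(): the state.
- optics.grab_frame(name): name is "side" or "top" or "wrist"; returns (picture, depth): 420x560x3 uint8, red, green, blue; 420x560 float32, mm along the optical axis (not along the pixel's ray), 0 where there is no reading.
- optics.camera_params(name): a dict with "mtx" (3x3 intrinsics, pixels), "k1" (the pictures are not rectified: a ray, as slopes to the right and down, at radius r is drawn at 1 + k1 r^2 times it, then the intrinsics apply), "R" (3x3) and "t" (3): a world point X has camera coordinates R X + t; the wrist camera has in their place "T_tool_cam" (4x4, takes a point from camera to tool coordinates, whose origin is the TCP and whose axes are the flange's). Camera axes: x right, y down, z forward; pixel columns grow to the right and rows downward; lengths in mm; the calibration is good to about 2 mm. A picture is of the moment at which its call begins: read the wrist's pose just before it. camera_params takes no time and is no camera call.
A pose or a line that the arm cannot do raises ctrl.MotionError and nothing moves.
- ctrl.finish_job(): hands the job in, once; it reports no verdict.
The state is a dict: "t": time; "q": joint angles; "qvel": joint speeds; "tau": joint torques, N m; "eef_pos": TCP position; "eef_rot": TCP orientation; "force": force on the tool from outside, world axes, zero at the start; "wrist_torque": the same for the moment, N m; "grip_width": finger opening in mm.
Only numpy, scipy, OpenCV 4.12 (cv2) and the standard library are available. Lean on these libraries where they do the work, as an engineer would, in place of code of your own. Each camera call takes 0.05 s, during which the arm holds its last target.

## Working session

There is one attempt and no reset: what is moved stays moved. The work goes in short steps, each a Python script; the robot and the scene stay as the last script left them, time stands still between calls to the robot, and variables do not carry over. Pictures are saved under pics/ and viewed, and the job is handed in when it is done.

```bash
ls; mkdir -p pics; python3 - <<'E'
from plant import ctrl,sensors,optics
import cv2,numpy as np
s=sensors.read_state();print(s['t'],s['eef_pos'],s['eef_rot'],s['grip_width'],ctrl.tcp_to_tips)
for n in("side","top"):
    p,d=optics.grab_frame(n);cv2.imwrite(f"pics/{n}0.png",p[:,:,::-1]);np.savez(f"pics/{n}0.npz",p=p,d=d)
    print(n,optics.camera_params(n),(d>0).mean())
print(optics.camera_params("wrist"))
E
```

```text
pics
0.0 [259.89651731 512.10524008 255.09871231] [[-8.91667232e-01  4.52689458e-01 -1.34216476e-03]
 [ 4.52691326e-01  8.91665251e-01 -1.90872122e-03]
 [ 3.32703700e-04 -2.30953052e-03 -9.99997278e-01]] 85.70381549823517 25.0
side {'mtx': array([[504.28664297,   0.        , 282.22463359],
       [  0.        , 504.28664297, 215.06630922],
       [  0.        ,   0.        ,   1.        ]]), 'k1': -0.17296999606960584, 'R': array([[ 0.64656567, -0.76263876, -0.0183017 ],
       [-0.53372143, -0.43508738, -0.72514855],
       [ 0.54506355,  0.47862416, -0.68834921]]), 't': array([-330.33989866,  353.59511414, 1215.09878488])} 0.9959141156462585
top {'mtx': array([[525.66293919,   0.        , 268.72171813],
       [  0.        , 525.66293919, 212.74113516],
       [  0.        ,   0.        ,   1.        ]]), 'k1': -0.0089687240863483, 'R': array([[ 0.02815192, -0.99959495, -0.004173  ],
       [-0.99813578, -0.02788418, -0.05429035],
       [ 0.054152  ,  0.0056936 , -0.99851647]]), 't': array([-1.47704634e+00,  4.94089577e+02,  1.67695675e+03])} 0.9960799319727891
{'mtx': array([[309.16149718,   0.        , 276.20591882],
       [  0.        , 309.16149718, 213.2573519 ],
       [  0.        ,   0.        ,   1.        ]]), 'k1': -0.02427461440986362, 'T_tool_cam': array([[-9.75321205e-04, -9.50706812e-01, -3.10089674e-01,
         7.97628251e+01],
       [ 9.99998451e-01, -1.38157971e-03,  1.09051535e-03,
         1.21953495e+00],
       [-1.46517398e-03, -3.10088130e-01,  9.50706687e-01,
        -1.17730792e+02],
       [ 0.00000000e+00,  0.00000000e+00,  0.00000000e+00,
         1.00000000e+00]])}
```

View pics/side0.png

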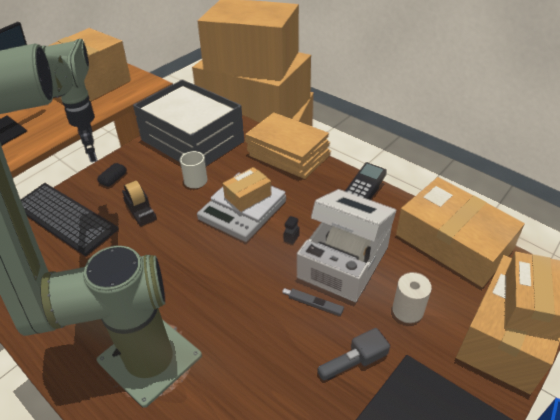

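View pics/top0.png

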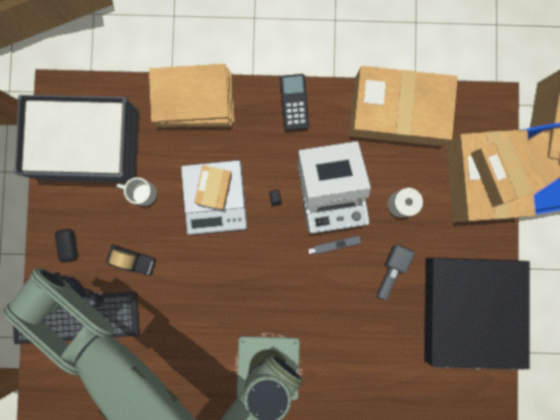

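The side view shows the printer at about (345,245) with its lid half open. In the top view it is at (335,187), with rocker, cancel and feed keys at about (322,221), (338,218) and (357,215), and the cutter at (335,245). I'll convert these to world coordinates.

```bash
cat > h.py <<'E'
import numpy as np,cv2
from plant import ctrl,sensors,optics
def und(uv,c):
    K=c['mtx'];D=np.array([c['k1'],0,0,0,0.])
    return cv2.undistortPoints(np.array(uv,float).reshape(-1,1,2),K,D).reshape(-1,2)
def pose(n,s=None):
    c=optics.camera_params(n)
    if n!='wrist': return c,c['R'].T,-c['R'].T@c['t']
    T=c['T_tool_cam'];R=np.array(s['eef_rot']);p=np.array(s['eef_pos'])
    return c,R@T[:3,:3],R@T[:3,3]+p
def rays(n,uv,s=None):
    c,R,o=pose(n,s);x=und(uv,c);d=np.c_[x,np.ones(len(x))]@R.T
    return o,d
def onz(n,uv,z,s=None):
    o,d=rays(n,uv,s);return o+d*((z-o[2])/d[:,2])[:,None]
def bydepth(n,uv,dep,s=None):
    o,d=rays(n,uv,s);uv=np.array(uv).round().astype(int).reshape(-1,2)
    return o+d*dep[uv[:,1],uv[:,0]][:,None]
def tri(a,b):
    (o1,d1),(o2,d2)=a,b
    A=np.c_[d1,-d2];t=np.linalg.lstsq(A,o2-o1,rcond=None)[0]
    p,q=o1+d1*t[0],o2+d2*t[1];return (p+q)/2,np.linalg.norm(p-q)
def cloud(n,dep,s=None,box=None):
    v,u=np.mgrid[0:420,0:560];uv=np.c_[u.ravel(),v.ravel()]
    P=bydepth(n,uv,dep,s);return P.reshape(420,560,3)
E
python3 - <<'E'
from h import *
np.set_printoptions(suppress=True,precision=1)
z=np.load('pics/top0.npz');p,d=z['p'],z['d']
uv=[(322,221),(338,218),(357,215),(308,231),(367,224),(300,153),(361,144),(369,189),(305,201),(312,250),(360,240),(276,198),(406,203)]
print(np.c_[uv,bydepth('top',uv,d)])
im=cv2.resize(p[120:270,270:440,::-1],None,fx=4.5,fy=4,interpolation=cv2.INTER_CUBIC);cv2.imwrite('pics/topc.png',im)
z=np.load('pics/side0.npz');im=cv2.resize(z['p'][180:310,270:420,::-1],None,fx=5,fy=4.5,interpolation=cv2.INTER_CUBIC);cv2.imwrite('pics/sidec.png',im)
E
```

```text
[[ 322.   221.   467.9 -149.6  116.1]
 [ 338.   218.   478.6 -198.3  110.6]
 [ 357.   215.   489.3 -255.8  109.5]
 [ 308.   231.   438.4 -114.    32.1]
 [ 367.   224.   467.  -306.2    1.7]
 [ 300.   153.   668.   -76.7  144.1]
 [ 361.   144.   726.9 -281.6    3.8]
 [ 369.   189.   559.3 -272.9  206.2]
 [ 305.   201.   528.8  -98.3   93.2]
 [ 312.   250.   378.4 -129.3   16.2]
 [ 360.   240.   414.7 -282.8   11.9]
 [ 276.   198.   537.    -9.3   75. ]
 [ 406.   203.   536.8 -425.4   24.5]]
```

View pics/topc.png

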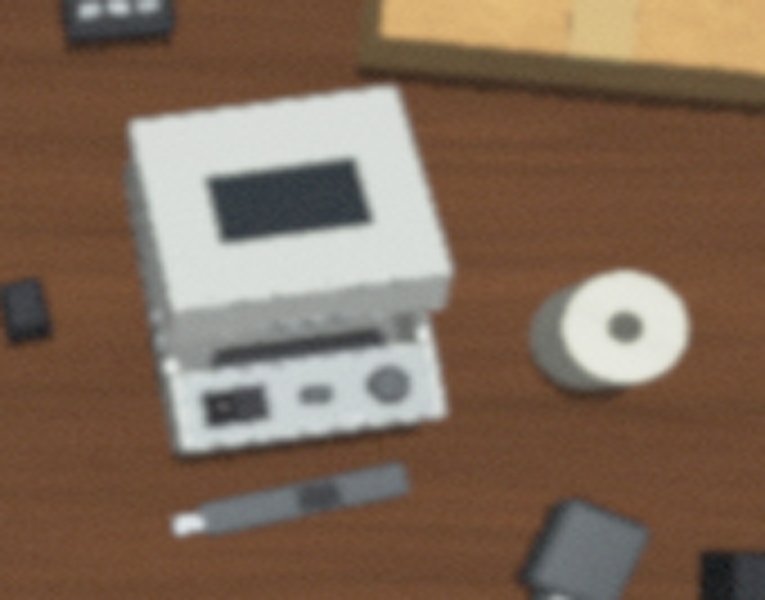

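View pics/sidec.png

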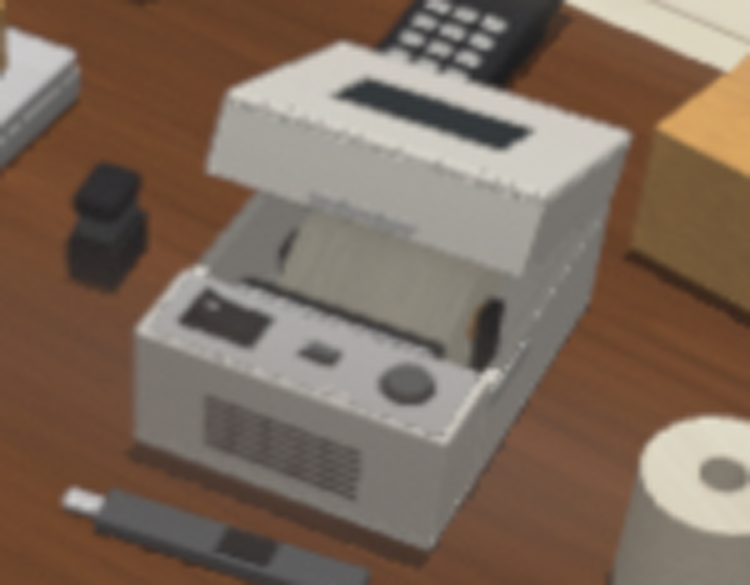

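Printer yaw comes out at about 0.2, centre about (562,-185). Next I'll close the fingers and measure with the wrist camera from two places.

```bash
cat >> h.py <<'E'
def Rt(yaw):
    c,s=np.cos(yaw),np.sin(yaw)
    return np.array([[-c,-s,0],[-s,c,0],[0,0,-1.]]).T.T if False else np.array([[-c,-s,0],[-s,c,0],[0,0,-1.]])
E
python3 - <<'E'
from h import *
np.set_printoptions(suppress=True,precision=1)
R=Rt(0.2);print(np.linalg.det(R))
s=sensors.read_state();p=np.array(s['eef_pos'])
ctrl.move_l([p[0],p[1],350],vel=200)
ctrl.gripper_to(0)
for i,P in enumerate([(400,-170,350),(470,-230,330)]):
    ctrl.move_ptp(P,R)
    ctrl.hold(.3)
    s=sensors.read_state();pic,d=optics.grab_frame('wrist')
    print(s['t'],s['eef_pos'],s['force'],s['grip_width'])
    np.savez(f'pics/w{i}.npz',p=pic,d=d,eef_pos=s['eef_pos'],eef_rot=s['eef_rot']);cv2.imwrite(f'pics/w{i}.png',pic[:,:,::-1])
E
```

```text
1.0
4.2583 [ 400.2 -169.7  350. ] [-0.2 -0.3  0.1] -0.10478305496853323
5.075 [ 469.7 -229.5  330.8] [-0.8  0.3 -0.3] -0.09474301128015293
```

View pics/w0.png

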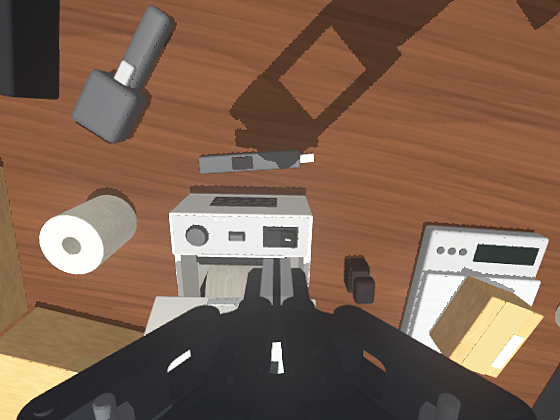

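View pics/w1.png

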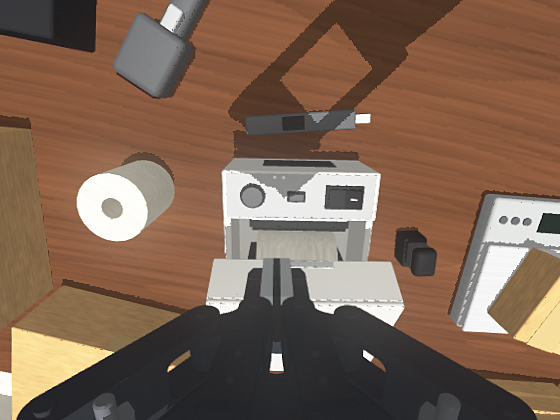

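Both wrist views show the panel. In w0 the feed key is at (197,236), cancel at (237,236) and rocker at (281,237). In w1 they are at (252,195), (296,197) and (346,197). The lid's front edge is near row 262 in w1. Next I'll zoom and measure.

```bash
python3 - <<'E'
from h import *
np.set_printoptions(suppress=True,precision=1)
Z=[dict(np.load(f'pics/w{i}.npz')) for i in (0,1)]
def seg(z,c,win,thr):
    g=cv2.cvtColor(z['p'],cv2.COLOR_RGB2GRAY);x,y,w,h=win
    m=(g[y:y+h,x:x+w]<thr).astype(np.uint8)
    n,l,st,ce=cv2.connectedComponentsWithStats(m)
    k=1+np.argmax(st[1:,4]);return ce[k]+[x,y],st[k]
W={'feed':[(183,222,28,30),(236,180,32,33)],'cancel':[(226,228,22,18),(284,188,24,17)],'rocker':[(260,222,42,30),(322,182,46,32)]}
zz={'feed':113,'cancel':112,'rocker':113}
for k in W:
    r=[]
    for i in (0,1):
        c,st=seg(Z[i],0,W[k][i],130 if k!='rocker' else 110);o,d=rays('wrist',[c],Z[i]);r.append((o,d[0]))
        print(k,i,c,st,'onz',onz('wrist',[c],zz[k],Z[i])[0],'dep',bydepth('wrist',[c],Z[i]['d'],Z[i])[0])
    print('  tri',*tri(*r))
for i,win in ((0,(150,170,180,150)),(1,(200,145,220,170))):
    x,y,w,h=win;cv2.imwrite(f'pics/w{i}c.png',cv2.resize(Z[i]['p'][y:y+h,x:x+w,::-1],None,fx=3.5,fy=3.5,interpolation=cv2.INTER_NEAREST))
# panel plane fit yaw by cloud
z=Z[1];C=cloud('wrist',z['d'],z)
m=(abs(C[...,2]-105)<4)&(C[...,0]>400)&(C[...,0]<620)&(abs(C[...,1]+190)<130)
P=C[m];print(len(P),np.median(P[:,2]),cv2.minAreaRect(P[:,:2].astype(np.float32)))
t=np.load('pics/top0.npz');
for n,dd,s in (('w1',z['d'],z),):
    lm=(C[...,2]>155)&(C[...,0]>520)&(C[...,2]<235)&(abs(C[...,1]+190)<130)
C=cloud('top',t['d'])
yaw=.2;ax=np.array([np.cos(yaw),np.sin(yaw)])
ct=np.array([562,-185]);L=(C[...,:2]-ct);lx=L@ax;ly=L@[-ax[1],ax[0]]
m=(abs(ly)<75)&(lx>0)&(lx<115)&(C[...,2]>130)&(C[...,2]<240)
m=cv2.erode(m.astype(np.uint8),np.ones((5,5)))>0
P=np.c_[lx[m],ly[m],C[...,2][m]];print(len(P),P.min(0),P.max(0))
A=np.linalg.lstsq(np.c_[P[:,:2],np.ones(len(P))],P[:,2],rcond=None)
print('lid z=a lx+b ly+c',A[0],'ang',np.arctan(A[0][0]), 'rms',np.sqrt(A[1]/len(P)))
E
```

```text
feed 0 [198.5 231.8] [  3   3  23  21 146] onz [ 478.8 -250.2  113. ] dep [ 478.8 -250.2  113. ]
feed 1 [252.6 192.8] [  4   3  26  25 177] onz [ 481.5 -252.9  113. ] dep [ 481.3 -252.8  113.8]
  tri [ 485.9 -253.3   96.7] 0.13749954711777831
cancel 0 [237.  234.5] [ 3  3 16 10 81] onz [ 473.3 -203.1  112. ] dep [ 474.5 -203.3  109. ]
cancel 1 [294.8 195.2] [  3   3  18  11 121] onz [ 475.1 -206.   112. ] dep [ 475.  -206.   112.1]
  tri [ 478.7 -204.1   98.4] 0.8453365496904383
rocker 0 [279.5 236.3] [  3   4  35  22 678] onz [ 464.9 -151.1  113. ] dep [ 464.7 -151.1  113.5]
rocker 1 [343.6 196.9] [  3   3  39  25 857] onz [ 465.9 -152.   113. ] dep [ 466.6 -151.1  109.9]
  tri [ 467.  -150.5  107.7] 0.08442791977241186
7471 105.90129414878368 ((483.7710266113281, -197.89190673828125), (72.82328796386719, 179.48974609375), 10.22164249420166)
1418 [  7.1 -68.9 147. ] [107.4  68.  209.1]
lid z=a lx+b ly+c [ -0.5   0.  207.3] ang -0.4600566610288266 rms [3.2]
```

View pics/w1c.png

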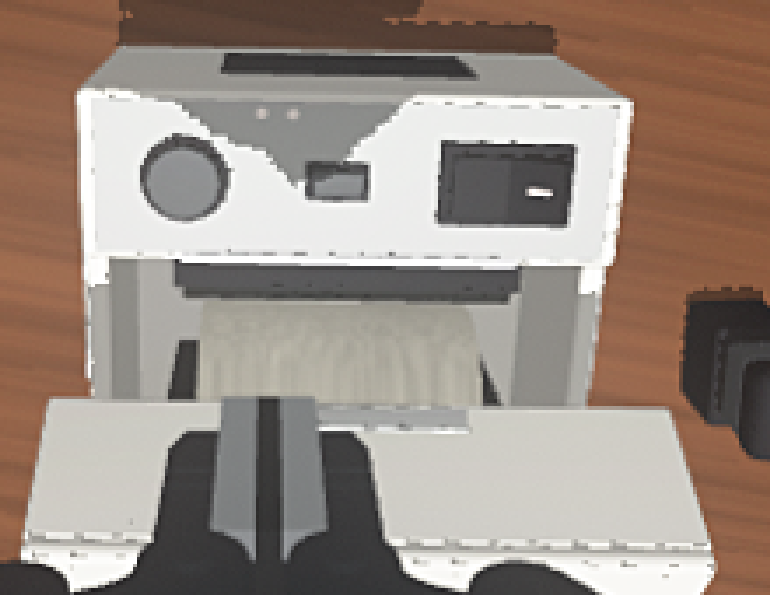

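View pics/w0c.png

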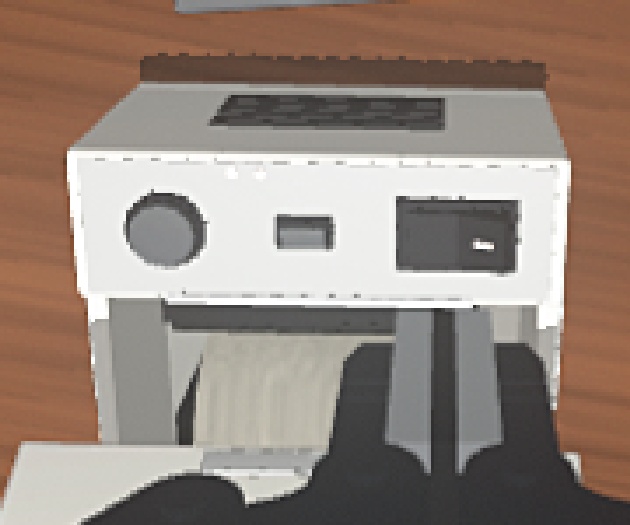

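```bash
python3 - <<'E'
from h import *
np.set_printoptions(suppress=True,precision=1)
Z=[dict(np.load(f'pics/w{i}.npz')) for i in (0,1)]
for i,wins in ((0,[(183,222,28,30)]),(1,[(236,180,32,33)])):
    for x,y,w,h in wins:
        g=cv2.cvtColor(Z[i]['p'],cv2.COLOR_RGB2GRAY)[y:y+h,x:x+w]
        print(g[h//2])
uv=np.array([(78,92),(632,100),(185,178),(337,181),(507,184),(605,267),(95,258)])/3.5+[200,145]-.35
P=[onz('wrist',uv[k:k+1],z,Z[1])[0] for k,z in enumerate((105,105,113,112,109,105,105))]
print(np.array(P))
a=np.array(P);print('yaw front',np.arctan2(-(a[1]-a[0])[0],(a[1]-a[0])[1]),'keys',np.arctan2(-(a[4]-a[2])[0],(a[4]-a[2])[1]), 'rear',np.arctan2(-(a[5]-a[6])[0],(a[5]-a[6])[1]))
E
```

```text
[236 243 225  86 138 137 137 138 138 138 138 138 138 140 140 140 141 140
 141 141 144 143 105  83  79 142 254 240]
[237 237 244 237  73  97 143 145 144 144 143 143 145 144 144 145 144 145
 146 145 145 145 145 146 149 143 106  82  87 171 252 240]
[[ 465.6 -291.2  105. ]
 [ 432.8 -116.5  105. ]
 [ 484.6 -252.5  113. ]
 [ 476.2 -204.4  112. ]
 [ 466.9 -149.7  109. ]
 [ 489.2 -108.4  105. ]
 [ 520.2 -277.5  105. ]]
yaw front 0.18549348842723604 keys 0.17028032788087905 rear 0.1808514761714324
```

```bash
python3 - <<'E'
from h import *
np.set_printoptions(suppress=True,precision=1)
Z=[dict(np.load(f'pics/w{i}.npz')) for i in (0,1)]
A=dict(feed=(166,236),cancel=(305,236),rock=(457,236),FL=(68,152),FR=(570,160))
B=dict(feed=(185,179),cancel=(338,182),rock=(507,184),FL=(78,92),FR=(632,100))
for k in A:
    a=np.array(A[k])/3.5+[150,170]-.35;b=np.array(B[k])/3.5+[200,145]-.35
    r=[(o,d[0]) for o,d in (rays('wrist',[a],Z[0]),rays('wrist',[b],Z[1]))]
    print(k,*tri(*r), onz('wrist',[a],dict(feed=113,cancel=112,rock=109).get(k,105),Z[0])[0])
yaw=.179;ax=np.array([np.cos(yaw),np.sin(yaw)]);ay=np.array([-ax[1],ax[0]])
ct=np.array([559.9,-183.6])
# lid plane, from side cam and top depth, printer frame
for n in('top','side','w1'):
    if n=='w1': C=cloud('wrist',Z[1]['d'],Z[1])
    else: C=cloud(n,np.load(f'pics/{n}0.npz')['d'])
    L=C[...,:2]-ct;lx=L@ax;ly=L@ay
    m=(abs(ly)<80)&(lx>-20)&(lx<110)&(C[...,2]>130)&(C[...,2]<240)
    if n=='w1': m&=False
    m=cv2.erode(m.astype(np.uint8),np.ones((3,3)))>0
    P=np.c_[lx[m],ly[m],C[...,2][m]]
    if len(P)<50: continue
    best=None;rng=np.random.default_rng(0)
    for _ in range(300):
        q=P[rng.choice(len(P),3,False)];nn=np.cross(q[1]-q[0],q[2]-q[0]);l=np.linalg.norm(nn)
        if l<100: continue
        nn=nn/l*np.sign(nn[2]);inl=abs((P-q[0])@nn)<2
        if best is None or inl.sum()>best.sum(): best=inl
    Q=P[best];c=Q.mean(0);nn=np.linalg.svd(Q-c)[2][2];nn*=np.sign(nn[2])
    th=np.arctan2(nn[0],nn[2]);print(n,len(P),len(Q),'n',nn.round(3),'theta',th.round(3),'dist hinge',nn@(c-[100,0,95]),'x range',np.percentile(Q[:,0],[1,99]),'z',np.percentile(Q[:,2],[1,99]), 'predicted edge x,z',100-155*np.cos(th)+55*np.sin(th),95+155*np.sin(th)+55*np.cos(th))
E
```

```text
feed [ 485.7 -251.8  112.7] 1.774831758420882 [ 486.1 -251.1  113. ]
cancel [ 477.5 -203.3  109.3] 1.0858021007923042 [ 476.8 -202.8  112. ]
rock [ 466.9 -149.8  109.7] 0.25575584758055175 [ 467.3 -149.6  109. ]
FL [ 466.6 -291.8  100.6] 0.05272349376099012 [ 464.8 -290.5  105. ]
FR [ 433.1 -115.6  102.9] 0.21021471623904867 [ 432.6 -115.9  105. ]
top 2063 976 n [0.5 0.  0.9] theta 0.474 dist hinge 55.3580341192081 x range [-12.3 105.3] z [154.3 215.2] predicted edge x,z -12.756048913422475 214.73334303122863
side 847 779 n [ 0.4 -0.   0.9] theta 0.461 dist hinge 54.33241347882199 x range [-16.9  98.3] z [155.7 213.6] predicted edge x,z -14.29866300542011 213.26164059057106
```

Everything agrees: centre (560,-183), yaw 0.179, lid at about 0.467 rad, and plate-to-hinge distance 54–55 mm as expected. Now I'll push the lid along its arc.

```bash
cat >> h.py <<'E'
YAW=.179;AX=np.array([np.cos(YAW),np.sin(YAW),0]);AY=np.array([-AX[1],AX[0],0]);CT=np.array([560.2,-183.3,0])
def W(x,y,ztip): return CT+x*AX+y*AY+np.array([0,0,ztip+25.])
def arc(th,h,s=125): return W(100-s*np.cos(th)+h*np.sin(th)+11,0,95+s*np.sin(th)+h*np.cos(th))
def look(name,tag):
    s=sensors.read_state();p,d=optics.grab_frame(name);np.savez(f'pics/{tag}.npz',p=p,d=d,eef_pos=s['eef_pos'],eef_rot=s['eef_rot']);cv2.imwrite(f'pics/{tag}.png',p[:,:,::-1]);return p,d,s
E
python3 - <<'E'
from h import *
np.set_printoptions(suppress=True,precision=1)
R=Rt(YAW);th0=.467
p=arc(th0,75);ctrl.move_ptp([p[0],p[1],300],R);ctrl.move_l(p,vel=120)
ctrl.move_l(arc(th0,60),vel=60,threshold=10)
for th in np.r_[np.arange(th0,0,-.055),0]:
    hit=ctrl.move_l(arc(th,54),vel=60,threshold=15)
    s=sensors.read_state();print(round(s['t'],2),round(th,3),hit,s['eef_pos'],s['force'])
    if hit: break
E
```

```text
7.01 0.467 False [ 583.3 -179.1  224.2] [ 0.2  0.4 -0. ]
7.28 0.412 False [ 577.5 -180.1  219.3] [ 0.2 -0.6 -0.3]
7.56 0.357 False [ 572.1 -181.   213.7] [-0.5 -0.6  0.3]
7.83 0.302 False [ 567.1 -181.9  208.1] [0.  0.4 0.3]
8.11 0.247 False [ 562.5 -182.7  202.3] [-1.2  0.5 -0.3]
8.38 0.192 False [ 558.2 -183.5  196.2] [-0.1 -0.3 -0.6]
8.66 0.137 False [ 554.2 -184.2  189.9] [ 0.1 -0.8  0.6]
8.93 0.082 False [ 550.6 -184.8  183.4] [-0.2 -0.3 -0.7]
9.21 0.027 False [ 547.3 -185.4  176.7] [ 0.6 -0.2 -0.5]
9.46 0.0 False [ 547.2 -186.   175.1] [0.1 0.9 4.9]
```

```bash
python3 - <<'E'
from h import *
np.set_printoptions(suppress=True,precision=1)
s=sensors.read_state();p=np.array(s['eef_pos'])
hit=ctrl.move_l(p-[0,0,4],vel=15,threshold=15);ctrl.hold(.3)
s=sensors.read_state();print(s['t'],hit,s['eef_pos'],s['force'])
ctrl.move_l(np.array(s['eef_pos'])+[0,0,60],vel=150)
q=W(-120,0,220);ctrl.move_l(q,vel=200)
p,d,s=look('side','side1');look('wrist','w2')
C=cloud('side',d);L=C-CT;lx=L@AX;ly=L@AY
m=(abs(ly)<75)&(lx>-50)&(lx<105)&(C[...,2]>125)&(C[...,2]<175)
P=np.c_[lx[m],ly[m],C[...,2][m]];A=np.linalg.lstsq(np.c_[P[:,:2],np.ones(len(P))],P[:,2],rcond=None)[0];print(len(P),A,np.percentile(P[:,2],[5,50,95]))
print(s['t'],s['force'])
E
```

```text
9.9667 True [ 547.3 -186.   175.1] [-1.2 -0.3  5. ]
1405 [ -0.   -0.  149.9] [146.8 149.9 153.3]
11.2 [-0.2 -0.6  0.1]
```

View pics/side1.png

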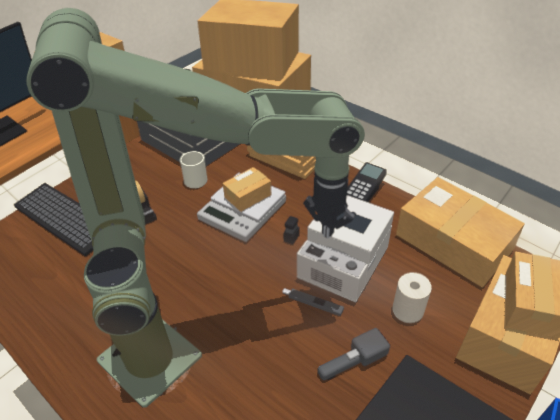

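View pics/w2.png

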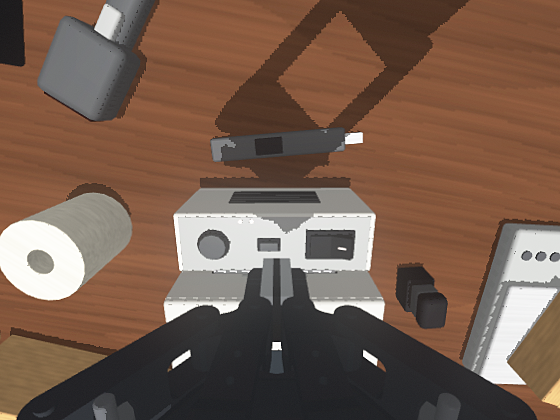

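The side view shows the lid lying flat: the plane fit gives slope about 0 at z = 149.9. The tip contact at 150.1 mm agrees, and the cutter and stamp look unmoved. Now the rocker.

```bash
python3 - <<'E'
from h import *
np.set_printoptions(suppress=True,precision=1)
R=Rt(YAW)
ctrl.move_l(W(-88,65,200),rot=R,vel=150)
ctrl.move_l(W(-88,65,128),vel=100)
hit=ctrl.move_l(W(-88,65,108.5),vel=25,threshold=15)
s=sensors.read_state();print(s['t'],hit,s['eef_pos'],s['force'])
ctrl.hold(.3)
s=sensors.read_state();print(s['t'],s['eef_pos'],s['force'])
ctrl.move_l(W(-88,65,150),vel=120);ctrl.move_l(W(-120,0,220),vel=200)
p,d,s=look('wrist','w3');x,y,w,h=150,170,250,150
cv2.imwrite('pics/w3c.png',cv2.resize(p[y:y+h,x:x+w,::-1],None,fx=3,fy=3))
E
```

```text
13.5083 True [ 462.  -134.9  135.9] [-1.6  1.2  6.1]
13.8083 [ 462.  -134.9  135.9] [-2.3  0.   5.6]
```

View pics/w3c.png

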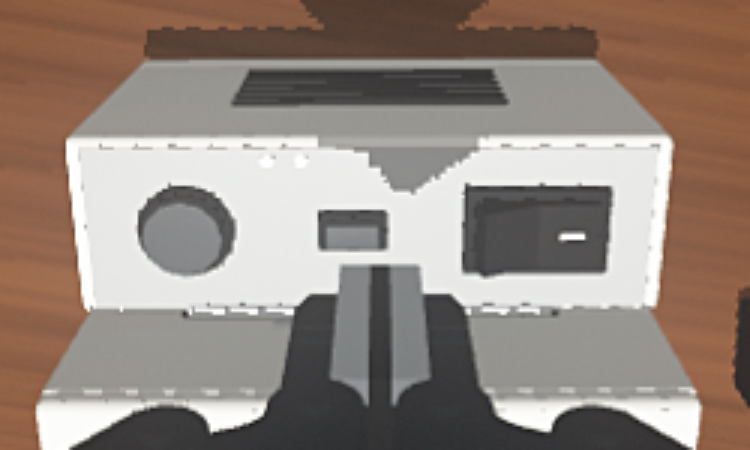

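The rocker tip stopped at 110.9 mm. In the picture the face next to the cancel key (about (490,235)) is now the raised one, so the rocker is on. Now the feed key.

```bash
python3 - <<'E'
from h import *
np.set_printoptions(suppress=True,precision=1)
ctrl.move_l(W(-87,-57,160),vel=150)
ctrl.move_l(W(-87,-57,118),vel=80)
hit=ctrl.move_l(W(-87,-57,106.5),vel=20,threshold=15)
s=sensors.read_state();print(s['t'],hit,s['eef_pos'],s['force'])
ctrl.hold(.3)
s=sensors.read_state();print(s['t'],s['eef_pos'],s['force'])
ctrl.move_l(W(-87,-57,160),vel=120);ctrl.move_l(W(-120,0,220),vel=200)
p,d,s=look('wrist','w4');x,y,w,h=150,170,250,150
cv2.imwrite('pics/w4c.png',cv2.resize(p[y:y+h,x:x+w,::-1],None,fx=3,fy=3))
C=cloud('wrist',d,s)
for n,(a,b,r) in dict(feed=(-86,-55,6),cancel=(-86,-5,3),rockL=(-86,59,5),rockR=(-86,41,5)).items():
    L=C-CT;m=(np.hypot(L@AX-a,L@AY-b)<r)&(C[...,2]>90);print(n,m.sum(),np.median(C[...,2][m]))
ctrl.move_l(W(-230,0,300),vel=200)
p,d,s=look('side','side2');look('top','top2');print(s['t'],s['force'])
C=cloud('side',d);L=C-CT;lx=L@AX;ly=L@AY
m=(abs(ly)<75)&(lx>-50)&(lx<105)&(C[...,2]>125)&(C[...,2]<175)
P=np.c_[lx[m],ly[m],C[...,2][m]];print(np.linalg.lstsq(np.c_[P[:,:2],np.ones(len(P))],P[:,2],rcond=None)[0])
E
```

```text
16.9667 True [ 485.3 -255.3  133.7] [-0.2  0.7  4.7]
17.2667 [ 485.3 -255.3  133.6] [-0.5  0.4  6.1]
feed 133 113.44778109508147
cancel 35 112.45214514120798
rockL 91 111.29854395463249
rockR 89 115.20080453144243
19.325 [ 0.5 -0.7 -0.5]
[ -0.   -0.  149.9]
```

View pics/w4c.png

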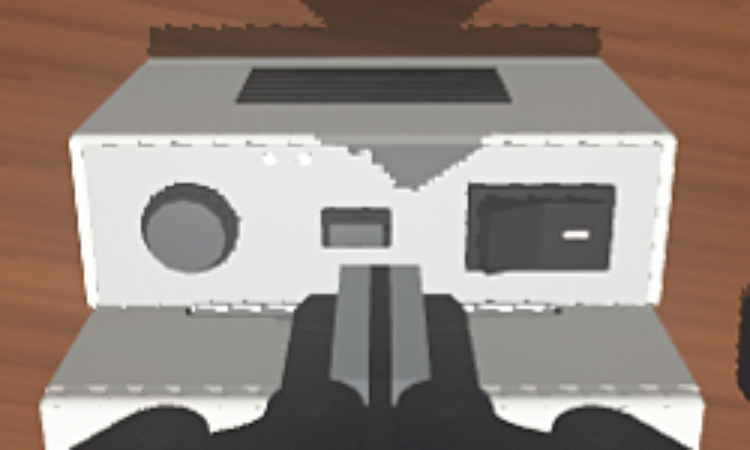

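View pics/top2.png

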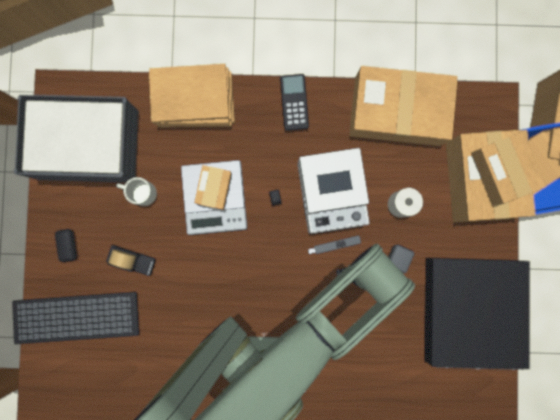

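The feed tip reached 108.6 mm (4.4 mm of travel, held 0.3 s at about 5–6 N) and the key sprang back to 113.4. The top view shows the lid shut and the cutter, stamp, roll and mug where they were. I'm handing in.

```bash
python3 -c "
from plant import ctrl
ctrl.finish_job()"
```

```text
the job is handed in; nothing more can be done
```

I closed the lid, switched the rocker on, pressed and released the feed key, and handed the job in. The clock read about 19 s of the 48 s allowed. No verdict is reported, so these are my own last checks:

- **Lid:** pushed round its arc from about 0.47 rad. It now lies level at 149.9 mm (150 expected), and the fingertip contact at 150.1 mm agrees.
- **Rocker:** the tip stopped at 110.9 mm. The last picture shows the left face level at 111.3 mm and the right face raised, so it is on.
- **Feed key:** pressed to 108.6 mm, about 4.4 mm of travel, and held 0.3 s at 5–6 N. It sprang back to 113.4 mm.
- **Cancel key:** still out at 112.5 mm.
- **Bystanders:** the cutter, stamp, label roll, mug, tape dispenser and parcel look unmoved in the final top view. I compared them by eye only. The arm hides part of the scanner there, but it looked unmoved in the side view taken after shutting the lid.
- **Arm:** clear of everything at hand-in, with about zero force on the tool.

Some early readings disagreed. My first automatic outline of the feed and cancel keys caught their shadowed rims and gave heights about 15 mm too low. I re-measured from the key tops, which gave 112.7 mm for the feed key and 109.3 mm for the cancel key (112 expected). The panel's front corners came out 2–4 mm low, and yaw estimates ranged from 0.170 to 0.185; I used 0.179.

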